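Zero the ring holder's scale, then hold its spring jaw open at the rider

TASK

With the jaws of the ring holder shut, turn its round knob until the scale's zero line stands level with the pointer on the sliding jaw. Then pull the sliding jaw open by its upright post, against its spring, until the pointer is level with the nose of the rider on the scale, and keep it there so that I can lay a ring between the jaws: finish while still holding the post. Leave the things around it where they are.

Things in the scene. Friction and masses are not known exactly. Their poses are not given: they have to be found in the camera images.
- gauge: Ring holder: grey base plate (x -85 to +80, y -48 to +56, 14 mm thick) screwed to the bench, place and yaw vary. Origin at bench level; x away from the robot at yaw 0, z up. Steel fixed jaw at x 20 to 40, y -25 to +25, top z 36 mm; the sliding jaw shuts against its face at x = 20 mm and opens along -x. Dark spring barrel on the -y side; brass scale bar and round knob on the +y side.
- jaw: Sliding steel jaw with carriage, pointer and post, one rigid piece; axes as the base's. Its origin is at the base's when shut and moves along the base's -x as it opens, at most 48 mm. Jaw block 20 x 50 mm, top z 36 mm. A spring shuts it: about 4 N when shut, 0.16 N more per mm (10 N at 38 mm); it snaps back if let go.
- post (a point): Grip point of the sliding jaw's upright dark steel post, 15 mm below its top. Post 14 mm (x) by 24 mm (y), standing clear from z = 28 to its top at z = 75 mm above the bench, 45 mm on the -x side of the jaw's origin. Axes as the jaw's. Nothing else within 45 mm of it is higher than 37 mm.
- pointer (a point): Tip of the small black pointer blade on the +y side of the sliding jaw, just above the brass scale, 24.5 mm above the bench; at x = 10 mm, y = 34 mm in the base's frame when the jaw is shut. Moves with the jaw.
- zero_line (a point): Zero line: the one thick black line across the full width of the brass scale bar (135 x 18 x 6 mm; its other lines are short, thin, 5 mm apart, on the -x side). The point is at the pointer's y. The bar slides along the base's x when the knob is turned. The line starts 4 to 9 mm on the -x side of the shut pointer.
- rider_mark (a point): Black line on the nose of the rider: a small steel saddle (10 x 12 x 14 mm, screw head on top) clamped tight on the outer half of the brass scale, 26 to 38 mm on the -x side of the zero line (varies); it moves with the scale and does not slip on it. The point lies at the pointer's y and height.
- knob_grip (a point): Grip point of the round knurled steel knob, on its vertical axis. The knob is 26 mm in diameter, from z = 32 to 62 mm above the bench, and this point is at z = 50 mm; at x = 60 mm, y = 38 mm in the base's frame, on a dark housing whose top is at z = 30 mm. It turns with the knob.
- knob (a joint): Angle of the knob in rad, growing clockwise seen from above, limits -0.8 and 2.4; starts between 0.8 and 1.8. Each rad shifts the scale 5 mm along the base's -x (clockwise) or +x (anticlockwise); 0 puts the zero line at the shut pointer. It needs about 0.03 N m to turn and stays where it is left.
- band: Bystander: small brass finger ring lying flat on the bench, 24 mm across, 6 mm high; origin at the centre of its underside.
- eye_loupe: Bystander: black eye loupe, 41 mm across, 30 mm high, standing on the bench; origin at the centre of its underside.
- display_box: Bystander: clear display box, 53 x 53 x 42 mm, standing on the bench; origin at the centre of its underside.

How it is judged (in metres and radians):
On the way:
1. with the jaws shut, the zero line stands level with the pointer (within 2.5 mm) (x of zero_line in the frame of gauge between 0.0075 and 0.0125 m and x of jaw in the frame of gauge above -0.0015 m), for 0.3 s.
At the end, for the whole second after the job is handed in: The sliding jaw's pointer is level with the rider's nose within 2.5 mm, the scale is still zeroed (zero line within 2.5 mm of the shut pointer's place), and the jaw is still (under 5 mm/s), held by the gripper's fingers (over 2 N on the sliding jaw) (x of pointer in the frame of rider_mark between -0.0025 and 0.0025 m and x of zero_line in the frame of gauge between 0.0075 and 0.0125 m and linear speed of jaw below 0.005 m/s and contact force between the fingers and jaw above 2 N); the arm keeps its last pose, push and grip.
It fails at once if the brass ring, the eye loupe or the display box is shifted more than 15 mm (distance of any of band, eye_loupe, display_box from where it was at the start of the episode above 0.015 m).
It also fails if it takes over 54 s, if anything falls off the work surface, if the arm or the gripper's body presses on something with over 40 N, if the wrist force passes 120 N, or if a joint passes its speed limit or range.

ROBOT

A 6-joint arm with a two-finger parallel gripper is mounted at the origin on a cart in front of the work surface, level with it; the furniture and walls round the work are solid. World frame = base frame: x ahead of the robot, y to its left, z up, the work surface at z = 0. Lengths are in mm, angles in rad, forces in N, time in s.
With the tool pointing down it reaches from about 275 to 725 mm from the base axis. Payload 15.9 kg.
Tool frame: the origin (TCP) lies on the centre line of the jaws, within the pads' length; the fingertips stand 19 mm ahead of it and the grasp point (between the pads) is the TCP; x points along the fingers, z is the direction in which the jaws open and shut, and the axes are right-handed (so a half turn about x gives the same grasp; the last joint's range is limited). The gripper opens to 85 mm and grips with 20 to 120 N. Pads are 22 mm wide; open, the fingers measure 114 mm over their backs; the gripper's body (76 mm by 85 mm) begins 54 mm behind the grasp point. The pads swing forward as they close: fully open they stand 13 mm farther back than shut.
Start: joints at [1.257, 0.213, -0.034, 1.323, 0, 1.571], TCP at [154.331, 475.571, 250.306] pointing down, gripper open.
Joint ranges: [-2.98, 2.98], [-0.74, 1.72], [-1.14, 1.35], [-2.1, 2.04], [-1.57, 1.44], [-3.14, 3.14]. Speed limits (rad/s): [1.89, 1.89, 2.39, 2.57, 3.14, 3.14].

INTERFACE

Orientations are given as a unit quaternion [w, x, y, z].
In Python, from bench import sense, get_image, camera_info, manip gives the robot as it stands. The module is installed in compiled form; this text tells all that it offers.
- The arm moves only by the tool drive_tool, never from a script. Its argument "steps" is a list of rows, each a list of 6 numbers: the shift along the tool's x, y, z in cm, then the turn, a rotation vector about the tool's x, y, z in degrees. In form: [[tx, ty, tz, rx, ry, rz], ...]. A call has 1 to 12 rows; each row shifts and turns the commanded pose from where the row before left it, along the tool's axes as they then stand; what a row does not reach is not made up. A row lasts 1/12 s, in which the tool goes at most 41.7 mm and 7.16 degrees, less where a joint would pass 70% of its speed; a pose out of reach is approached as far as the arm can. A call is refused whole if a number of a shift passes 4.17 or a number of a turn 7.16, either way. A call with a gripper value outside its range is refused whole. "hand" is the closure, from -1 (fully open) to 1 (shut), set as the call begins (left out, the last holds). The fingers move at their own pace and stop on an object; "force" is the grip in N (left out, the last holds). Time passes only in rows, so rows that do not move let the fingers close. It gives the time, the measured TCP pose, the force and the opening at its end, in the units of the state.
- sense(): the state, without advancing time (a new reading comes with each control period).
- get_image(name): name is "scene" or "top" or "wrist"; returns (picture, depth): 420x560x3 uint8, blue, green, red; 420x560 float32, mm along the optical axis (not along the pixel's ray), 0 where there is no reading.
- camera_info(name): a dict with "fovy" (degrees; the focal length in pixels is half the picture's height over the tangent of half this angle, whatever the lens; pixels are square), "cx", "cy" (the principal point, pixels), "rvec" (rotation vector, rad) and "tvec" (3), from world to camera coordinates, as OpenCV has them. Camera axes: x right, y down, z forward; pixel columns grow to the right and rows downward; lengths in mm; the calibration is good to about 2 mm. A picture is of the moment at which its call begins: read the wrist's pose just before it. camera_info takes no time and is no camera call; for the wrist camera it gives the pose at the moment of the call.
- manip.close_job(): hands the job in, once; it reports no verdict.
The state is a dict: "time_s": time; "qpos": joint angles; "qvel": joint speeds; "joint_efforts": joint torques, N m; "tool_pos": TCP position; "tcp_rot": TCP orientation; "contact_force": force on the tool from outside, world axes, zero at the start; "wrist_torque": the same for the moment, N m; "finger_gap": finger opening in mm.
Only numpy, scipy, OpenCV 4.12 (cv2) and the standard library are available. Lean on these libraries where they do the work, as an engineer would, in place of code of your own. Each camera call takes 0.05 s, during which the arm holds its last target. There are 200 camera calls.

## Working session

There is one attempt and no reset: what is moved stays moved. The work goes in short steps, Python scripts to look and compute and a tool call to move; the robot and the scene stay as the last step left them, time stands still between calls to the robot, and variables do not carry over. Pictures are saved under pics/ and viewed, about 8 in all and at most 12, crops included, and the job is handed in when it is done.

Besides the shell and the picture viewer there is one more tool, called after ">>>" as name([rows], argument=value, ...), one row to a line, values as JSON. drive_tool: Moves the arm, as the interface text tells. Its arguments: {"type":"object","properties":{"steps":{"type":"array","items":{"type":"array","items":{"type":"number"}}},"hand":{"type":"number"},"force":{"type":"number"}},"required":["steps"]}

```bash
mkdir -p pics
cat > h.py <<'E'
import numpy as np, cv2
from bench import sense, get_image, camera_info, manip
def cam(n):
    c=camera_info(n); f=210/np.tan(np.radians(c['fovy'])/2)
    K=np.array([[f,0,c['cx']],[0,f,c['cy']],[0,0,1]]); R=cv2.Rodrigues(np.array(c['rvec'],float))[0]
    return K,R,np.array(c['tvec'],float).ravel()
def atz(C,u,v,z):
    K,R,t=C; o=-R.T@t; d=R.T@np.linalg.inv(K)@[u,v,1]; return o+d*(z-o[2])/d[2]
def proj(C,P):
    K,R,t=C; p=K@(R@np.array(P,float)+t); return p[:2]/p[2]
def cloud(C,D):
    K,R,t=C; v,u=np.mgrid[:D.shape[0],:D.shape[1]]
    p=np.linalg.inv(K)@np.stack([u.ravel(),v.ravel(),np.ones(u.size)])*D.ravel(); return ((R.T@(p-t[:,None])).T).reshape(*D.shape,3)
E
python3 - <<'E'
from h import *
s=sense(); print(s)
for n in("top","scene","wrist"):
    C=cam(n); I,D=get_image(n); cv2.imwrite(f'pics/{n}0.png',I); np.savez(f'{n}0.npz',I=I,D=D,K=C[0],R=C[1],t=C[2]); print(n,C[0][0,0],-C[1].T@C[2])
a=cv2.imread('pics/top0.png');b=cv2.imread('pics/scene0.png')
E
```

```text
{'time_s': 0.0, 'qpos': array([ 1.25699193e+00,  2.13351308e-01, -3.50410399e-02,  1.32347846e+00,
       -1.68164566e-05,  1.57081220e+00]), 'qvel': array([-0.00062634, -0.00327272,  0.00027964,  0.00036968,  0.00077853,
        0.00019461]), 'joint_efforts': array([-3.10047406e-03, -6.86156487e+01,  4.87126958e+01,  1.73124316e-02,
       -2.70855990e-04, -1.78045167e-05]), 'tool_pos': array([154.25112277, 475.29384997, 249.82572882]), 'tcp_rot': array([ 0.57168706, -0.415952  ,  0.57229466,  0.41549568]), 'contact_force': array([0.73428635, 0.14352461, 0.42183922]), 'wrist_torque': array([-0.00776543, -0.02564815, -0.03000999]), 'finger_gap': 85.44164002903891}
top 421.68178429865736 [474.49585987 -69.6291232  909.178975  ]
scene 406.71887766344537 [  25.20799381 -555.29791716  434.44597469]
wrist 352.1652495607472 [ 79.79935257 499.78733715 374.17593184]
```

View pics/top0.png

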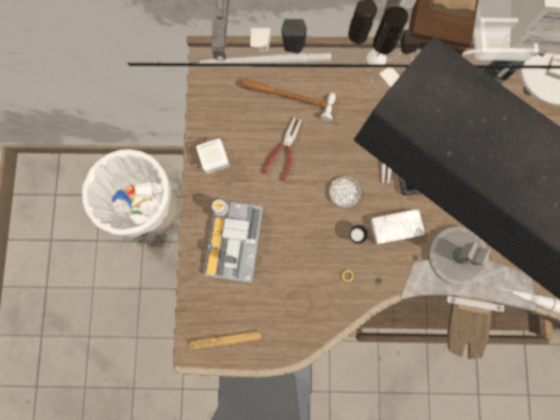

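View pics/scene0.png

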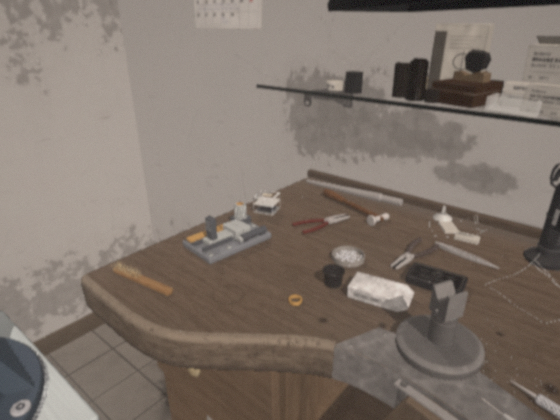

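The top view shows the gauge around (235,241), with its knob at (220,207), the box at (212,155), the loupe at (358,234) and the band at (348,276). The scene view agrees. Next I'll zoom in and locate the gauge.

Run:
```python
from h import *
z=np.load('top0.npz');C=(z['K'],z['R'],z['t']);I=z['I'];D=z['D']
cv2.imwrite('pics/topc.png',cv2.resize(I[190:295,190:280],None,fx=5.5,fy=5.5,interpolation=cv2.INTER_CUBIC))
P=cloud(C,D)
for n,u,v in(("box",212,155),("loupe",358,234),("band",348,276),("knob",220,207)): print(n,atz(C,u,v,0),P[v,u])
# plate: points z 9..80 in region
sub=P[190:295,190:280]; zz=sub[...,2]
m=((zz>8)&(zz<90)).astype(np.uint8)
pts=sub[m>0]; r=cv2.minAreaRect(pts[:,:2].astype(np.float32)); print(r)
pl=pts[(pts[:,2]>9)&(pts[:,2]<19)]; print('plate z',np.median(pl[:,2])); print('plate rect',cv2.minAreaRect(pl[:,:2].astype(np.float32)))
for lo,hi in((45,70),(66,90)):
    q=pts[(pts[:,2]>lo)&(pts[:,2]<hi)]; print(lo,hi,len(q),q.mean(0) if len(q) else 0)
z=np.load('wrist0.npz');print('wrist z range',z['D'].min(),z['D'].max())
```

```text
box [740.59255989  93.63074188   0.        ] [728.08179885  85.95494147  42.74581724]
loupe [ 567.73542315 -229.00207431    0.        ] [ 566.48981254 -226.87297125   12.14594899]
band [ 477.83206063 -206.4350685     0.        ] [ 477.83951527 -206.7407573    -2.03153328]
knob [623.14479586  71.51317891   0.        ] [612.59912904  61.50005852  64.50028378]
((549.2964477539062, 39.46867370605469), (104.19378662109375, 164.60757446289062), 82.91197204589844)
plate z 13.955763796939227
plate rect ((549.2964477539062, 39.46867370605469), (104.19378662109375, 164.60757446289062), 82.91197204589844)
45 70 162 [604.74374612  61.68024928  60.79110955]
66 90 94 [509.84363969  40.86625278  73.53115689]
wrist z range 0.0 1520.2347
```

View pics/topc.png

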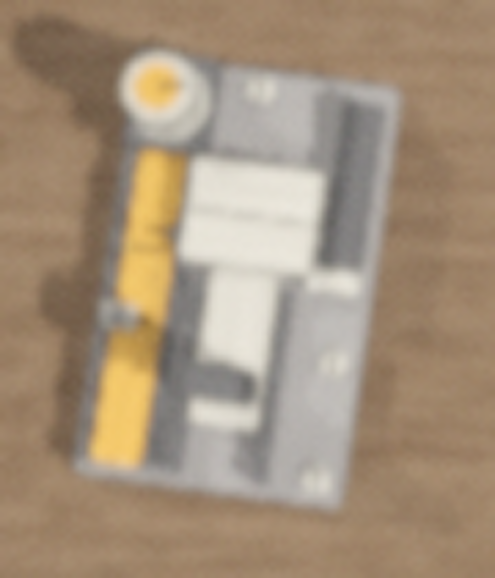

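```bash
cat >> h.py <<'E'
from scipy.spatial.transform import Rotation as Ro
def tool():
    s=sense(); w,x,y,z=s['tcp_rot']; return s['tool_pos'],Ro.from_quat([x,y,z,w]).as_matrix(),s
def goal(pos,zang):
    """shift in tool axes (cm) with present orientation, rx turn (deg) to bring tool z to zang (mod 180), tilt error"""
    p,R,s=tool(); a=np.degrees(np.arctan2(R[1,2],R[0,2])); d=(a-zang+90)%180-90
    w=R@(Ro.from_euler('x',d,degrees=True).as_matrix())
    X=np.array([0,0,-1.]);e=R.T@np.cross(R[:,0],X)
    print('pos',p.round(1),'zang',a.round(1),'turn rx',d.round(2),'tilt fix ry,rz',np.degrees(e[1:]).round(2),'\nshift now',(R.T@(np.array(pos)-p)/10).round(2),'shift after turn',(w.T@(np.array(pos)-p)/10).round(2),'q6',s['qpos'][5].round(2),'F',s['contact_force'].round(1),'gap',s['finger_gap'].round(1),'t',s['time_s'])
E
python3 - <<'E'
from h import *
p,R,s=tool(); K,Rc,t=cam('wrist'); print('tool R',R.round(3)); print('cam pos in tool',(R.T@(-Rc.T@t-p)).round(1),'cam axes in tool\n',(R.T@Rc.T).round(3), K)
goal([551-70,35,230],-7.1)
goal([551-70,35,230],83)
E
```

```text
tool R [[-0.    -0.951  0.309]
 [-0.001  0.309  0.951]
 [-1.    -0.    -0.001]]
cam pos in tool [-124.3   78.4    0.2] cam axes in tool
 [[ 0.    -0.306  0.952]
 [ 0.    -0.952 -0.306]
 [ 1.     0.    -0.   ]] [[352.16524956   0.         275.93374252]
 [  0.         352.16524956 200.97618727]
 [  0.           0.           1.        ]]Traceback (most recent call last):
  File "<stdin>", line 3, in <module>
  File "h.py", line 22, in goal
    print('pos',p.round(1),'zang',a.round(1),'turn rx',d.round(2),'tilt fix ry,rz',np.degrees(e[1:]).round(2),'\nshift now',(R.T@(np.array(pos)-p)/10).round(2),'shift after turn',(w.T@(np.array(pos)-p)/10).round(2),'q6',s['qpos'][5].round(2),'F',s['contact_force'].round(1),'gap',s['finger_gap'].round(1),'t',s['time_s'])
                                                                                                                                                                                                                                                                                        ^^^^^^^^^^^^^^^^^^^^^
AttributeError: 'float' object has no attribute 'round'
```

```bash
sed -i "s/d.round(2),/np.round(d,2),/; s/s\['finger_gap'\].round(1)/np.round(s['finger_gap'],1)/" h.py
python3 - <<'E'
from h import *
goal([535,25,150],83)
E
```

```text
pos [154.3 475.4 250. ] zang 72.0 turn rx -10.98 tilt fix ry,rz [-0.05  0.  ] 
shift now [ 10.02 -50.12 -31.08] shift after turn [ 10.02 -43.28 -40.05] q6 1.57 F [ 1.   0.3 -0.3] gap 85.5 t 0.15
```

>>> drive_tool([
  [0, 0, 0, -5.5, 0, 0],
  [0, 0, 0, -5.5, 0, 0],
  [0.5, -2.5, -2.3, 0, 0, 0],
  [0.5, -2.5, -2.3, 0, 0, 0],
  [0.5, -2.5, -2.3, 0, 0, 0],
  [0.5, -2.5, -2.3, 0, 0, 0],
  [0.5, -2.5, -2.3, 0, 0, 0],
  [0.5, -2.5, -2.3, 0, 0, 0],
  [0.5, -2.5, -2.3, 0, 0, 0],
  [0.5, -2.5, -2.3, 0, 0, 0],
  [0.5, -2.5, -2.3, 0, 0, 0],
  [0.5, -2.5, -2.3, 0, 0, 0],
], hand=-1)

```text
time_s: 1.15
tool_pos: [375.2, 215.4, 200.1]
tcp_rot: [0.53, -0.469, 0.529, 0.469]
contact_force: [0.0, 0.4, 1.1]
finger_gap: 85.6
```

>>> drive_tool([
  [0.5, -2.5, -2.3, 0, 0, 0],
  [0.5, -2.5, -2.3, 0, 0, 0],
  [0.5, -2.5, -2.3, 0, 0, 0],
  [0.5, -2.5, -2.3, 0, 0, 0],
  [0.5, -2.5, -2.3, 0, 0, 0],
  [0.5, -2.5, -2.3, 0, 0, 0],
  [0.5, -2.5, -2.3, 0, 0, 0],
  [0.5, -0.8, -0.9, 0, 0, 0],
  [0, 0, 0, 0, 0, 0],
  [0, 0, 0, 0, 0, 0],
])

```text
time_s: 1.98
tool_pos: [535.1, 25.6, 159.7]
tcp_rot: [0.529, -0.468, 0.53, 0.469]
contact_force: [-0.6, 0.7, 0.3]
finger_gap: 85.3
```

Run:
```python
from h import *
goal([535,25,150],83)
C=cam('wrist'); I,D=get_image('wrist'); np.savez('w1.npz',I=I,D=D,K=C[0],R=C[1],t=C[2])
cv2.imwrite('pics/w1.png',cv2.resize(I,(784,588),interpolation=cv2.INTER_CUBIC))
```

```text
pos [535.1  25.6 159.7] zang 82.9 turn rx -0.05 tilt fix ry,rz [-0.   -0.08] 
shift now [ 0.97  0.   -0.06] shift after turn [ 0.97  0.   -0.06] q6 0.17 F [-0.6  0.7  0.3] gap 85.3 t 1.9833
```

View pics/w1.png

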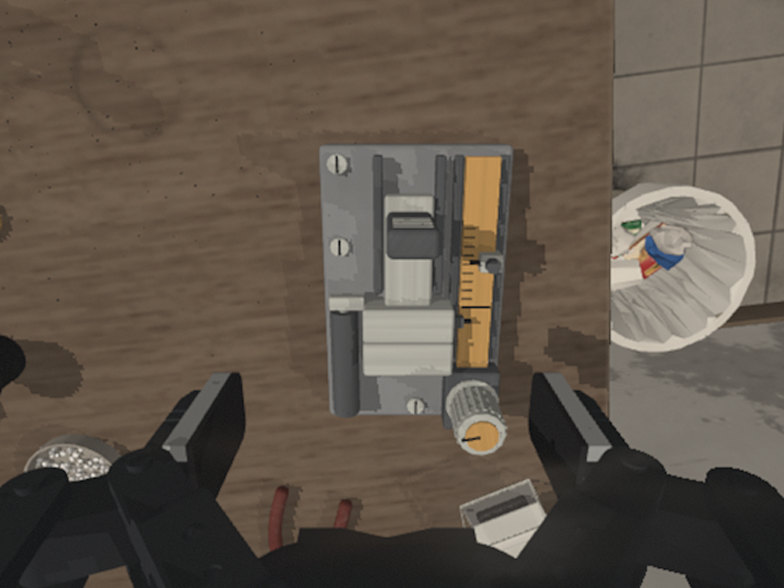

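The wrist view shows, in display pixels (1.4x), the pointer at about (465,321), the zero line at about (476,307), the rider nose line at about (474,262), the knob top at about (484,437) and the post top at about (411,222). A magnified crop will refine these.

Run:
```python
from h import *
z=np.load('w1.npz');C=(z['K'],z['R'],z['t']);I=z['I'];D=z['D']
c=I[160:250,305:375]; cv2.imwrite('pics/w1c.png',cv2.resize(c,None,fx=6.5,fy=6.5,interpolation=cv2.INTER_CUBIC))
P=cloud(C,D); X=P.reshape(-1,3)
roi=(X[:,0]>440)&(X[:,0]<650)&(X[:,1]>-40)&(X[:,1]<110); X=X[roi]
pl=X[(X[:,2]>9)&(X[:,2]<50)]; r=cv2.minAreaRect(pl[:,:2].astype(np.float32)); print('rect',r,np.median(X[(X[:,2]>9)&(X[:,2]<18),2]))
for n,lo,hi,x0,x1 in(("post",70,82,470,540),("knobtop",58,68,580,640)):
    q=X[(X[:,2]>lo)&(X[:,2]<hi)&(X[:,0]>x0)&(X[:,0]<x1)]
    if len(q): print(n,len(q),q.mean(0),np.median(q,0),cv2.minAreaRect(q[:,:2].astype(np.float32)))
S=1.4
for n,u,v,h in(("c1",320,146,14),("c2",512,146,14),("c3",331,415,14),("pointer",465,321,24.5),("zero",476,307,24),("nose",474,262,24.5),("knob",484,436,62),("post",411,221,75)):
    print(n,atz(C,u/S,v/S,h).round(1))
```

```text
rect ((550.94091796875, 39.291419982910156), (104.29356384277344, 163.79269409179688), 82.95088958740234) 14.589739323320682
post 883 [507.50921395  40.43225813  74.98307861] [507.39098003  40.42624328  75.24128041] ((507.9913330078125, 40.642234802246094), (24.145666122436523, 13.958247184753418), 82.23358154296875)
knobtop 953 [614.84916398  64.9794658   62.73300412] [614.38943695  64.96258322  63.01936292] ((616.6653442382812, 65.20088195800781), (26.69306755065918, 27.155031204223633), 30.09265899658203)
c1 [464.4  -0.9  14. ]
c2 [476.8  99.9  14. ]
c3 [626.7 -20.7  14. ]
pointer [568.8  66.6  24.5]
zero [561.3  73.4  24. ]
nose [534.8  74.   24.5]
knob [619.   67.1  62. ]
post [498.3  41.   75. ]
```

View pics/w1c.png

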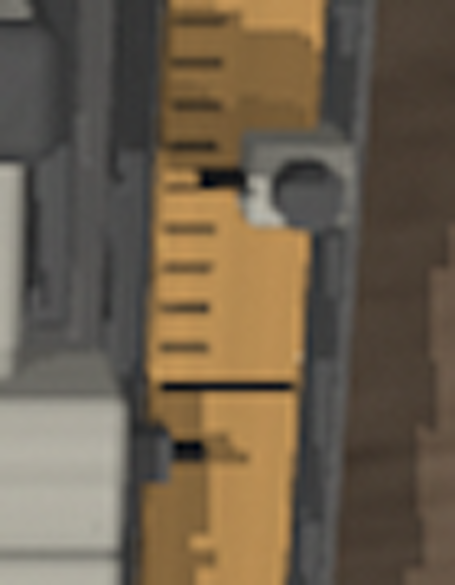

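```bash
cat >> h.py <<'E'
Y=np.radians(-7.05); O=np.array([552.9,35.0]); RG=np.array([[np.cos(Y),-np.sin(Y)],[np.sin(Y),np.cos(Y)]])
def loc(P): return RG.T@(np.array(P)[:2]-O)
def wor(x,y): return O+RG@np.array([x,y])
E
python3 - <<'E'
from h import *
z=np.load('w1.npz');C=(z['K'],z['R'],z['t'])
for n,u,v,h in(("pointer",203,449,24.5),("zero",228,386,24),("nose",222,180,24.5),("tick5",188,347,24),("tick20",190,229,24)):
    print(n,loc(atz(C,u/6.5+305-.42,v/6.5+160-.42,h)).round(1))
print('knob',wor(60,38),'post',wor(-45,0))
goal([*wor(60,38),110],83)
E
```

```text
pointer [11.4 36.2]
zero [ 3.4 38.9]
nose [-22.7  36.6]
tick5 [-1.6 33.8]
tick20 [-16.5  33.2]
knob [617.11031272  65.34857065] post [508.24022598  40.52309556]
pos [535.   26.3 160.1] zang 83.0 turn rx 0.01 tilt fix ry,rz [ 0.01 -0.05] 
shift now [ 5.   -7.68  4.88] shift after turn [ 5.   -7.68  4.88] q6 0.17 F [-0.2  0.   0.3] gap 85.5 t 2.0333
```

>>> drive_tool([
  [1.0, -1.9, 1.2, 0, 0, 0],
  [1.0, -1.9, 1.2, 0, 0, 0],
  [1.0, -1.9, 1.2, 0, 0, 0],
  [1.0, -1.98, 1.28, 0, 0, 0],
  [1.0, 0, 0, 0, 0, 0],
  [1.5, 0, 0, 0, 0, 0],
  [1.5, 0, 0, 0, 0, 0],
  [1.0, 0, 0, 0, 0, 0],
  [0.7, 0, 0, 0, 0, 0],
  [0.5, 0, 0, 0, 0, 0],
  [0, 0, 0, 0, 0, 0],
  [0, 0, 0, 0, 0, 0],
], hand=-1, force=40)

```text
time_s: 3.03
tool_pos: [617.7, 65.1, 58.8]
tcp_rot: [0.53, -0.469, 0.529, 0.469]
contact_force: [0.5, 0.5, 0.7]
finger_gap: 85.2
```

Run:
```python
from h import *
goal([*wor(60,38),56],83)
C=cam('wrist'); I,D=get_image('wrist'); np.savez('w2.npz',I=I,D=D,K=C[0],R=C[1],t=C[2])
print('knob top px',proj(C,[*wor(60,38),62]))
X=cloud(C,D).reshape(-1,3); q=X[(X[:,2]>58)&(X[:,2]<66)&(np.hypot(X[:,0]-617,X[:,1]-65)<22)]
print(len(q),cv2.minEnclosingCircle(q[:,:2].astype(np.float32)),np.median(q,0))
cv2.imwrite('pics/w2.png',I)
```

```text
pos [617.7  65.1  58.8] zang 83.0 turn rx 0.03 tilt fix ry,rz [0.01 0.02] 
shift now [0.28 0.06 0.01] shift after turn [0.28 0.06 0.01] q6 0.23 F [0.5 0.5 0.7] gap 85.2 t 3.0333
knob top px [275.82944228 294.41547167]
3252 ((617.071533203125, 65.6665267944336), 14.130583763122559) [614.74509199  65.76456643  63.09084318]
```

View pics/w2.png

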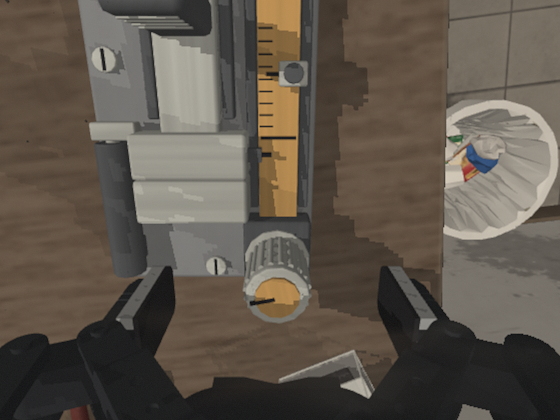

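The knob sits centred between the jaws at (277,297). The pointer is at (268,154), the zero line at (278,138) and the nose at (276,74). Now I'll grip it.

>>> drive_tool([
  [0.2, 0.05, 0.0, 0, 0, 0],
  [0, 0, 0, 0, 0, 0],
  [0, 0, 0, 0, 0, 0],
  [0, 0, 0, 0, 0, 0],
  [0, 0, 0, 0, 0, 0],
  [0, 0, 0, 0, 0, 0],
  [0, 0, 0, 0, 0, 0],
  [0, 0, 0, 0, 0, 0],
  [0, 0, 0, 0, 0, 0],
  [0, 0, 0, 0, 0, 0],
], hand=1, force=40)

```text
time_s: 3.92
tool_pos: [617.3, 65.5, 56.6]
tcp_rot: [0.53, -0.469, 0.529, 0.469]
contact_force: [-1.5, 3.7, 5.9]
finger_gap: 24.6
```

Run:
```python
from h import *
z=np.load('w2.npz');C=(z['K'],z['R'],z['t'])
for n,u,v,h in(("pointer",270,154,24.5),("zero",278,138,24),("nose",275,74,24.5)):
    print(n,loc(atz(C,u,v,h)).round(1))
goal([*wor(60,38),56],83)
```

```text
pointer [10.9 35.3]
zero [ 3.8 38.9]
nose [-23.2  37.5]
pos [617.3  65.5  56.6] zang 83.0 turn rx 0.04 tilt fix ry,rz [0.04 0.02] 
shift now [ 0.06  0.02 -0.02] shift after turn [ 0.06  0.02 -0.02] q6 0.23 F [-1.5  3.7  5.9] gap 24.6 t 3.9167
```

>>> drive_tool([
  [0, 0, 0, -6, 0, 0],
  [0, 0, 0, -6, 0, 0],
  [0, 0, 0, -6, 0, 0],
  [0, 0, 0, -6, 0, 0],
  [0, 0, 0, -6, 0, 0],
  [0, 0, 0, -6, 0, 0],
  [0, 0, 0, -6, 0, 0],
  [0, 0, 0, -6, 0, 0],
  [0, 0, 0, -6, 0, 0],
  [0, 0, 0, -6, 0, 0],
  [0, 0, 0, -6, 0, 0],
  [0, 0, 0, -6, 0, 0],
])

```text
time_s: 4.92
tool_pos: [617.5, 65.2, 56.7]
tcp_rot: [-0.151, 0.691, -0.151, -0.691]
contact_force: [-0.4, 1.6, 4.5]
finger_gap: 24.3
```

>>> drive_tool([
  [0, 0, 0, -6, 0, 0],
  [0, 0, 0, -6, 0, 0],
  [0, 0, 0, 0, 0, 0],
  [0, 0, 0, 0, 0, 0],
  [0, 0, 0, 0, 0, 0],
  [0, 0, 0, 0, 0, 0],
])

```text
time_s: 5.42
tool_pos: [617.5, 65.2, 56.7]
tcp_rot: [-0.081, 0.703, -0.081, -0.702]
contact_force: [0.2, 3.0, 5.4]
finger_gap: 24.7
```

Run:
```python
from h import *
goal([*wor(60,38),56],-1)
C=cam('wrist'); I,D=get_image('wrist'); np.savez('w3.npz',I=I,D=D,K=C[0],R=C[1],t=C[2])
a=wor(10,34);print(proj(C,[*a,24.5]))
cv2.imwrite('pics/w3.png',I)
```

```text
pos [617.5  65.2  56.7] zang 166.8 turn rx -12.21 tilt fix ry,rz [-0.04  0.02] 
shift now [ 0.07 -0.01  0.05] shift after turn [ 0.07 -0.02  0.04] q6 -1.24 F [0.2 3.  5.4] gap 24.7 t 5.4167
[379.04054357 237.84333989]
```

View pics/w3.png

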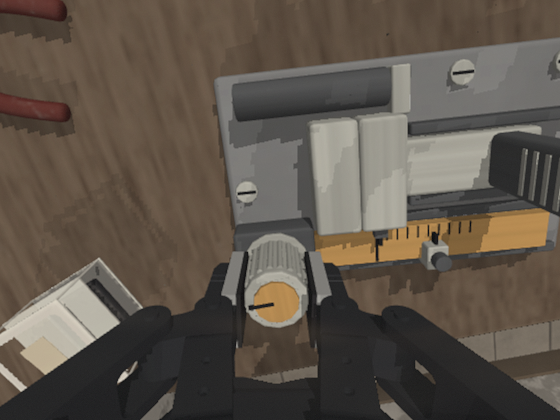

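The zero line, at (377,250), now lies almost under the pointer at about (380,235), and the rider is at (437,248). A crop will show the difference.

Run:
```python
from h import *
z=np.load('w3.npz');I=z['I']
cv2.imwrite('pics/w3c.png',cv2.resize(I[220:275,355:455],None,fx=8,fy=8,interpolation=cv2.INTER_CUBIC))
```

```text
(no output)
```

View pics/w3c.png

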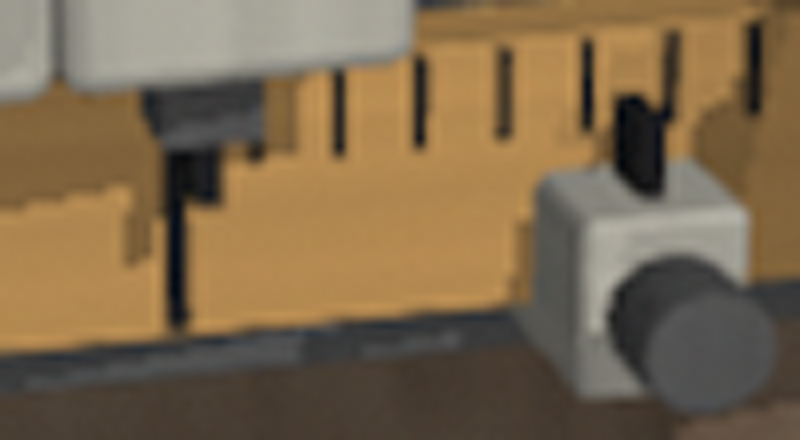

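Run:
```python
from h import *
z=np.load('w3.npz');C=(z['K'],z['R'],z['t']);P=cloud(C,z['D'])
px=lambda a,b:(a/8+355-.44,b/8+220-.44)
print('scale z',[P[int(px(a,b)[1]),int(px(a,b)[0])].round(1) for a,b in((60,250),(260,250),(400,220),(204,180),(640,140))])
for h in(22,23,24): print(h,'zero',loc(atz(C,*px(176,190),h)).round(2),'tick15',loc(atz(C,*px(420,105),h)).round(2),'tick5',loc(atz(C,*px(257,140),h)).round(2))
print('ptr',loc(atz(C,*px(204,190),24.5)).round(2),'nose',loc(atz(C,*px(637,120),24.5)).round(2))
```

```text
scale z [array([575.7,  73. ,  22.7]), array([563.6,  76.1,  22.1]), array([555.3,  76.2,  22.5]), array([567.7,  67.6,  28.7]), array([542.1,  71.7,  27.1])]
22 zero [10.6  37.99] tick15 [-4.31 33.89] tick5 [ 5.6  35.16]
23 zero [10.86 37.5 ] tick15 [-3.95 33.43] tick5 [ 5.89 34.69]
24 zero [11.12 37.01] tick15 [-3.6  32.96] tick5 [ 6.18 34.22]
ptr [ 9.56 36.95] nose [-16.4  35.1]
```

>>> drive_tool([
  [0, 0, 0, 3, 0, 0],
  [0, 0, 0, 3, 0, 0],
  [0, 0, 0, 0, 0, 0],
  [0, 0, 0, 0, 0, 0],
  [0, 0, 0, 0, 0, 0],
])

```text
time_s: 5.88
tool_pos: [617.5, 65.2, 56.7]
tcp_rot: [-0.118, 0.697, -0.118, -0.697]
contact_force: [0.3, 2.0, 6.6]
finger_gap: 24.5
```

>>> drive_tool([
  [0, 0, 0, 0, 0, 0],
  [0, 0, 0, 0, 0, 0],
  [0, 0, 0, 0, 0, 0],
  [0, 0, 0, 0, 0, 0],
  [0, 0, 0, 0, 0, 0],
  [-1, 0, 0, 0, 0, 0],
  [-1.5, 0, 0, 0, 0, 0],
  [-2, 0, 0, 0, 0, 0],
  [-2, 0, 0, 0, 0, 0],
  [-2, 0, 0, 0, 0, 0],
  [0, 0, 0, 0, 0, 0],
], hand=-1)

```text
time_s: 6.8
tool_pos: [618.9, 65.2, 146.2]
tcp_rot: [-0.117, 0.699, -0.116, -0.695]
contact_force: [1.2, -0.2, 0.8]
finger_gap: 85.5
```

>>> drive_tool([
  [0, 0, 0, 7, 0, 0],
  [0, 0, 0, 7, 0, 0],
  [0, 0, 0, 7, 0, 0],
  [0, 0, 0, 7, 0, 0],
  [0, 0, 0, 7, 0, 0],
  [0, 0, 0, 7, 0, 0],
  [0, 0, 0, 7, 0, 0],
  [0, 0, 0, 7, 0, 0],
  [0, 0, 0, 7, 0, 0],
  [0, 0, 0, 7, 0, 0],
  [0, 0, 0, 7, 0, 0],
  [0, 0, 0, 7, 0, 0],
])

```text
time_s: 7.8
tool_pos: [617.1, 65.0, 141.6]
tcp_rot: [0.555, -0.439, 0.555, 0.439]
contact_force: [-0.1, 0.2, 0.3]
finger_gap: 85.3
```

>>> drive_tool([
  [0, 0, 0, 7, 0, 0],
  [0, 0, 0, 7, 0, 0],
  [0, 0, 0, 7, 0, 0],
  [0, 0, 0, 7, 0, 0],
  [0, 0, 0, 7, 0, 0],
  [0, 0, 0, 7, 0, 0],
  [0, 0, 0, 7, 0, 0],
  [0, 0, 0, 7, 0, 0],
  [0, 0, 0, 7, 0, 0],
  [0, 0, 0, 7, 0, 0],
  [0, 0, 0, 7, 0, 0],
  [0, 0, 0, 7, 0, 0],
])

```text
time_s: 8.8
tool_pos: [617.1, 65.0, 141.6]
tcp_rot: [0.706, 0.045, 0.706, -0.045]
contact_force: [0.9, 0.1, 0.8]
finger_gap: 85.6
```

Run:
```python
from h import *
goal([*wor(-45,0),130],-7.05)
```

```text
pos [617.1  65.  141.6] zang -7.3 turn rx -0.29 tilt fix ry,rz [0. 0.] 
shift now [  1.16  -3.82 -10.48] shift after turn [  1.16  -3.77 -10.5 ] q6 1.8 F [0.9 0.1 0.8] gap 85.6 t 8.8
```

>>> drive_tool([
  [0, -0.8, -2.1, 0, 0, 0],
  [0, -0.8, -2.1, 0, 0, 0],
  [0.2, -0.8, -2.1, 0, 0, 0],
  [0.5, -0.7, -2.1, 0, 0, 0],
  [0.5, -0.7, -2.1, 0, 0, 0],
  [0, 0, 0, 0, 0, 0],
  [0, 0, 0, 0, 0, 0],
])

```text
time_s: 9.38
tool_pos: [507.7, 40.0, 129.8]
tcp_rot: [0.706, 0.043, 0.706, -0.043]
contact_force: [-0.2, -0.1, 0.3]
finger_gap: 85.5
```

Run:
```python
from h import *
goal([*wor(-45,0),60],-7.05)
C=cam('wrist'); I,D=get_image('wrist'); np.savez('w4.npz',I=I,D=D,K=C[0],R=C[1],t=C[2])
X=cloud(C,D).reshape(-1,3); q=X[(X[:,2]>70)&(X[:,2]<80)&(np.hypot(X[:,0]-508,X[:,1]-40.5)<25)]
if len(q): print('post',len(q),cv2.minAreaRect(q[:,:2].astype(np.float32)))
u,v=proj(C,[*wor(-8,36),23]).astype(int);print(u,v)
c0,r0=max(u-70,0),max(v-40,0);print(c0,r0)
a=cv2.resize(I[r0:r0+70,c0:c0+140],None,fx=5.6,fy=5.6,interpolation=cv2.INTER_CUBIC)
cv2.imwrite('pics/w4.png',a)
```

```text
pos [507.7  40.  129.8] zang -7.0 turn rx 0.05 tilt fix ry,rz [ 0.01 -0.  ] 
shift now [6.98 0.06 0.04] shift after turn [6.98 0.06 0.04] q6 1.77 F [-0.2 -0.1  0.3] gap 85.5 t 9.3833
post 1021 ((508.5789489746094, 41.50641632080078), (23.82853126525879, 14.702798843383789), 82.7745590209961)
332 154
262 114
```

View pics/w4.png

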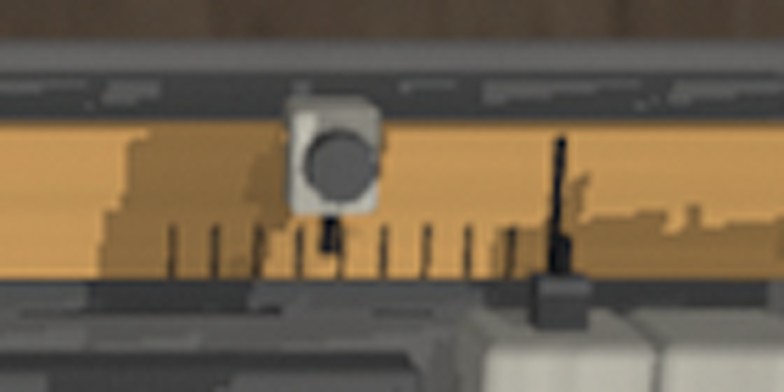

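The zero line (556,250) stands level with the pointer (561,255) once parallax is allowed for. The nose is at (331,238), about 26.7 mm from the pointer. Now I'll grasp the post.

>>> drive_tool([
  [1.5, 0.05, 0.05, 0, 0, 0],
  [1.5, 0, 0, 0, 0, 0],
  [1.5, 0, 0, 0, 0, 0],
  [1.2, 0, 0, 0, 0, 0],
  [0.8, 0, 0, 0, 0, 0],
  [0.4, 0, 0, 0, 0, 0],
  [0, 0, 0, 0, 0, 0],
  [0, 0, 0, 0, 0, 0],
])

```text
time_s: 10.1
tool_pos: [509.4, 40.6, 60.7]
tcp_rot: [0.706, 0.043, 0.706, -0.043]
contact_force: [0.6, -0.5, -0.6]
finger_gap: 85.3
```

>>> drive_tool([
  [0, 0, 0, 0, 0, 0],
  [0, 0, 0, 0, 0, 0],
  [0, 0, 0, 0, 0, 0],
  [0, 0, 0, 0, 0, 0],
  [0, 0, 0, 0, 0, 0],
  [0, 0, 0, 0, 0, 0],
  [0, 0, 0, 0, 0, 0],
  [0, 0, 0, 0, 0, 0],
  [0, 0, 0, 0, 0, 0],
  [0, 0, 0, 0, 0, 0],
], hand=1, force=60)

```text
time_s: 10.93
tool_pos: [508.8, 40.6, 60.6]
tcp_rot: [0.706, 0.043, 0.706, -0.043]
contact_force: [-1.9, -0.2, 5.8]
finger_gap: 13.4
```

>>> drive_tool([
  [0, 0, -0.3, 0, 0, 0],
  [0, 0, -0.3, 0, 0, 0],
  [0, 0, -0.3, 0, 0, 0],
  [0, 0, -0.3, 0, 0, 0],
  [0, 0, -0.3, 0, 0, 0],
  [0, 0, -0.3, 0, 0, 0],
  [0, 0, -0.3, 0, 0, 0],
  [0, 0, -0.3, 0, 0, 0],
  [0, 0, -0.2, 0, 0, 0],
  [0, 0, 0, 0, 0, 0],
  [0, 0, 0, 0, 0, 0],
  [0, 0, 0, 0, 0, 0],
])

```text
time_s: 11.93
tool_pos: [483.8, 43.7, 60.6]
tcp_rot: [0.706, 0.043, 0.705, -0.043]
contact_force: [7.3, -1.4, -4.1]
finger_gap: 13.1
```

Run:
```python
from h import *
goal([*wor(-71.7,0),60],-7.05)
C=cam('wrist'); I,D=get_image('wrist'); np.savez('w5.npz',I=I,D=D,K=C[0],R=C[1],t=C[2])
u,v=proj(C,[*wor(-8,36),23]).astype(int);print(u,v)
c0,r0=max(u-100,0),max(v-50,0);print(c0,r0)
cv2.imwrite('pics/w5.png',cv2.resize(I[r0:r0+100,c0:c0+180],None,fx=4.4,fy=4.4,interpolation=cv2.INTER_CUBIC))
```

```text
pos [483.8  43.7  60.6] zang -7.0 turn rx 0.06 tilt fix ry,rz [ 0.11 -0.  ] 
shift now [ 0.06 -0.01 -0.21] shift after turn [ 0.06 -0.01 -0.21] q6 1.78 F [ 7.3 -1.4 -4.1] gap 13.1 t 11.9333
405 182
305 132
```

View pics/w5.png

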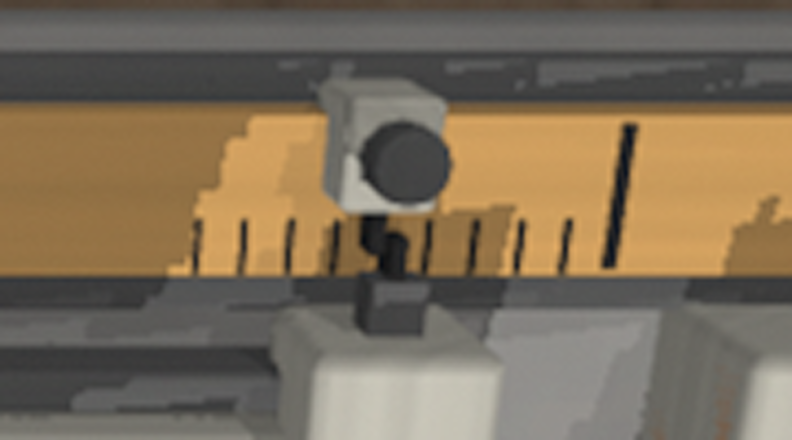

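The pointer at (396,245) is still about 2 mm short of the nose line at (373,235), so I'll pull 2.1 mm more.

>>> drive_tool([
  [0, 0, -0.11, 0, 0, 0],
  [0, 0, -0.1, 0, 0, 0],
  [0, 0, 0, 0, 0, 0],
  [0, 0, 0, 0, 0, 0],
  [0, 0, 0, 0, 0, 0],
  [0, 0, 0, 0, 0, 0],
  [0, 0, 0, 0, 0, 0],
  [0, 0, 0, 0, 0, 0],
])

```text
time_s: 12.65
tool_pos: [481.8, 43.9, 60.6]
tcp_rot: [0.706, 0.043, 0.705, -0.043]
contact_force: [7.8, -1.7, -4.2]
finger_gap: 13.1
```

Run:
```python
from h import *
goal([*wor(-71.7,0),60],-7.05)
C=cam('wrist'); I,D=get_image('wrist'); np.savez('w6.npz',I=I,D=D,K=C[0],R=C[1],t=C[2])
u,v=proj(C,[*wor(-8,36),23]).astype(int)
c0,r0=max(u-60,0),max(v-30,0);print(c0,r0)
cv2.imwrite('pics/w6.png',cv2.resize(I[r0:r0+60,c0:c0+110],None,fx=7,fy=7,interpolation=cv2.INTER_CUBIC))
```

```text
pos [481.8  43.9  60.6] zang -7.0 turn rx 0.06 tilt fix ry,rz [ 0.11 -0.  ] 
shift now [ 0.06 -0.01 -0.01] shift after turn [ 0.06 -0.01 -0.01] q6 1.78 F [ 7.8 -1.7 -4.2] gap 13.1 t 12.65
349 152
```

View pics/w6.png

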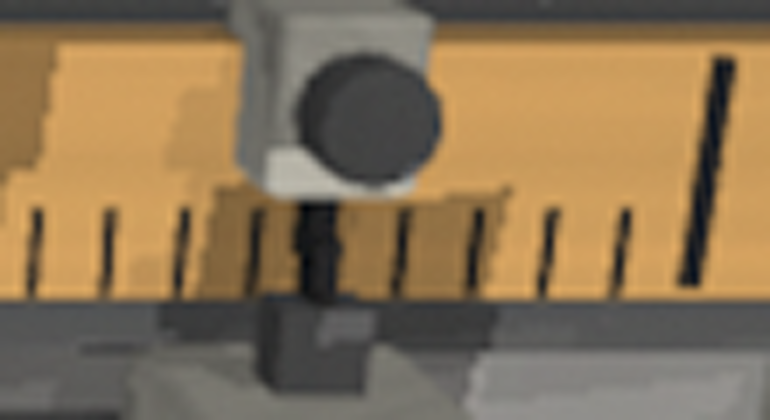

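The pointer at (320,270) now lines up with the nose line at (319,215), within about 0.5 mm. The wrist force shows the spring load and the grip is steady at 13.1 mm. I'm handing the job in.

```bash
python3 -c "
from h import *
print(manip.close_job()); s=sense(); print(s['time_s'],s['tool_pos'],s['contact_force'],s['finger_gap'])"
```

```text
the job is handed in; nothing more can be done
None
the job is handed in; nothing more can be done
```

I zeroed the scale, pulled the sliding jaw open to the rider's nose and handed the job in at about 12.7 s with the gripper still holding the post. No verdict is reported.

- **Zeroing:** I turned the knob 84° anticlockwise with the jaws shut. It looked about 1 mm too far, so I turned it back 6°. Seen from above the post afterwards, the zero line stood level with the pointer to about 0.5 mm, allowing for parallax.
- **Opening the jaw:** I gripped the post at 60 N and pulled the jaw open about 27 mm. The last picture showed the pointer in line with the rider's nose line, within about 0.5 mm. The wrist force was about 8 N against the spring and the finger opening was steady at 13 mm.
- **Disagreements:** My estimates of the starting zero offset ranged from about 6 to 8 mm between views. The pointer also measured 1 to 3 mm off its stated y, roughly the size of the calibration error. I relied on the direct comparison of pointer and line instead.
- **Bystanders:** The arm never came near the band, loupe or box, but I did not measure them again at the end.

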